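Cover the grill's wiring box, then hold the gas box cover for its gasket

ROBOT

A 6-joint arm with a two-finger parallel gripper is mounted at the origin on the work surface. World frame = base frame: x ahead of the robot, y to its left, z up, the work surface at z = 0. Lengths are in m, angles in rad, forces in N, time in s.
With the tool pointing down it reaches from about 0.4 to 0.925 m from the base axis. Payload 12.5 kg.
Tool frame: the origin (TCP) lies at the very end of the fingers, on their centre line; the grasp point (between the pads) lies 19 mm behind it; z points along the fingers, y is the line along which they close (so a half turn about z gives the same grasp; the last joint's range is limited). The gripper opens to 95 mm and grips with 3 to 60 N. Pads are 20 mm wide; open, the fingers measure 119 mm over their backs; the gripper's body (75 mm by 180 mm) begins 59 mm behind the grasp point.
Start: joints at [-1.37, 0.491, 1.559, -0, 1.092, -0.106], TCP at [0.189, -0.596, 0.215] pointing down, gripper open.
Joint ranges: [-3.1, 3.1], [-0.84, 2.19], [0.05, 2.79], [-1.13, 4.28], [0.06, 2.93], [-2.69, 2.69]. Speed limits (rad/s): [2.22, 2.22, 2.79, 3.14, 3.14, 3.14].

INTERFACE

Orientations are given as a unit quaternion [w, x, y, z].
In Python, from rig import sensors, capture, camera_info, sign_off gives the robot as it stands. The module is installed in compiled form; this text tells all that it offers.
- The arm moves only by the tool apply_moves, never from a script. Its argument "moves" is one flat list of numbers, 7 for each row, row after row: the turn, a rotation vector about the tool's x, y, z in rad, then the shift along the tool's x, y, z in m, then the closure, from -1 (fully open) to 1 (shut). A call has 1 to 8 rows; each row shifts and turns the commanded pose from where the row before left it, along the tool's axes as they then stand; what a row does not reach is not made up. A row lasts 1/12 s, in which the tool goes at most 41.7 mm and 7.16 degrees, less where a joint would pass 70% of its speed; a pose out of reach is approached as far as the arm can. A call with a gripper value outside its range is refused whole. The fingers move at their own pace and stop on an object; "grip_force" is the grip in N (left out, the last holds). Time passes only in rows, so rows that do not move let the fingers close. It gives the time, the measured TCP pose, the force, the opening and the grip force at its end, in the units of the state.
- sensors.state(): the state, without advancing time (a new reading comes with each control period).
- capture(name): name is "scene" or "top"; returns the picture (384x512x3 uint8, blue, green, red); there is no depth.
- camera_info(name): a dict with "K" (3x3 intrinsics, pixels), "k1" (the pictures are not rectified: a ray, as slopes to the right and down, at radius r is drawn at 1 + k1 r^2 times it, then the intrinsics apply), "R" (3x3) and "t" (3): a world point X has camera coordinates R X + t. Camera axes: x right, y down, z forward; pixel columns grow to the right and rows downward; lengths in m; the calibration is good to about 2 mm. A picture is of the moment at which its call begins. camera_info takes no time and is no camera call.
- sign_off(): hands the job in; it is judged then, once.
The state is a dict: "time_s": time; "joint_positions": joint angles; "qd": joint speeds; "joint_torque": joint torques, N m; "tool_pos": TCP position; "orientation": TCP orientation; "force": force on the tool from outside, world axes, zero at the start; "moment": the same for the moment, N m; "grip_width": finger opening in m; "grasp_force": force on a finger pad.
Only numpy, scipy, OpenCV 4.12 (cv2) and the standard library are available. Lean on these libraries where they do the work, as an engineer would, in place of code of your own. Each camera call takes 0.05 s, during which the arm holds its last target. There are 200 camera calls.

TASK

Two open metal boxes on the porch ledge have lost their covers: match the covers lying about to the boxes by shape. Set the small two-hole cover gently on its box, its holes over the threaded holes, and let go of it; then pick up the large four-hole cover and hold it level about 2 cm above the rim of its own box with all four holes lined up over the threaded holes, so that I can slip the gasket in. Finish while holding it there, without letting go or resting it on anything, and leave the bowl, brush and trivet where they are.

Things in the scene. Friction and masses are not known exactly. Their poses are not given: they have to be found in the camera images.
- large_box: open grey metal gas-valve box, 130 mm (its x) by 85 mm (its y), 35 mm high, fixed to the concrete ledge; 6 mm walls, brass valve inside below the rim; a boss with a threaded hole in each of its four corners at x = +-50, y = +-29 mm. Origin: centre of its underside; z up
- small_box: open grey metal wiring box, 100 mm (its x) by 60 mm (its y), 35 mm high, fixed to the ledge; 6 mm walls, white terminal block inside below the rim; two bosses with a threaded hole each, at its two ends at x = +-36, y = 0 mm. Origin: centre of its underside; z up
- large_cover: loose bare aluminium cover plate, 130 mm (its x) by 85 mm (its y), 5 mm thick, four holes at x = +-50, y = +-29 mm; lies flat on the ledge, grip up. In the middle of its top a solid upright grip bar, 40 mm long (along its x), 14 mm thick (along its y), from 5 to 36 mm above the underside. About 0.17 to 0.34 kg. Origin: centre of the underside; z up. Turned by half a turn it fits just as well
- small_cover: loose bare aluminium cover plate, 100 mm (its x) by 60 mm (its y), 5 mm thick, two holes at x = +-36, y = 0 mm; lies flat on the ledge, grip up. The same grip bar in the middle of its top: 40 mm long (along its x), 14 mm thick (along its y), from 5 to 36 mm above the underside. About 0.10 to 0.20 kg. Origin: centre of the underside; z up. Turned by half a turn it fits just as well
- bowl: bystander: empty stainless mixing bowl, 180 mm across, 75 mm high, loose; origin under its centre
- trivet: bystander: black cast iron trivet, about 150 by 132 mm, 18 mm high, loose; origin under its centre
- brush: bystander: red silicone pastry brush lying flat, 200 mm long (along its x), 40 mm wide, 12 mm high, loose; origin on the ledge in line with the handle
- bin: bystander: teak bin with a partly open sliding lid, 220 (its x) by 280 mm (its y), 178 mm high, its lid standing 90 mm out beyond its +y end, does not move; origin under its centre
- large_box_hole0 (a point): large box, x = 50, y = 29 mm: threaded hole of 8 mm diameter, its point at the mouth, level with the rim (35 mm above the box's underside)
- large_cover_hole0 (a point): large cover, x = 50, y = 29 mm: round through-hole of 16 mm diameter, its point on the underside of the plate
- large_box_hole1 (a point): large box, x = -50, y = 29 mm: threaded hole of 8 mm diameter, its point at the mouth, level with the rim (35 mm above the box's underside)
- large_cover_hole1 (a point): large cover, x = -50, y = 29 mm: round through-hole of 16 mm diameter, its point on the underside of the plate
- large_box_hole2 (a point): large box, x = -50, y = -29 mm: threaded hole of 8 mm diameter, its point at the mouth, level with the rim (35 mm above the box's underside)
- large_cover_hole2 (a point): large cover, x = -50, y = -29 mm: round through-hole of 16 mm diameter, its point on the underside of the plate
- large_box_hole3 (a point): large box, x = 50, y = -29 mm: threaded hole of 8 mm diameter, its point at the mouth, level with the rim (35 mm above the box's underside)
- large_cover_hole3 (a point): large cover, x = 50, y = -29 mm: round through-hole of 16 mm diameter, its point on the underside of the plate
- small_box_hole0 (a point): small box, x = 36, y = 0 mm: threaded hole of 8 mm diameter, its point at the mouth, level with the rim (35 mm above the box's underside)
- small_cover_hole0 (a point): small cover, x = 36, y = 0 mm: round through-hole of 16 mm diameter, its point on the underside of the plate
- small_box_hole1 (a point): small box, x = -36, y = 0 mm: threaded hole of 8 mm diameter, its point at the mouth, level with the rim (35 mm above the box's underside)
- small_cover_hole1 (a point): small cover, x = -36, y = 0 mm: round through-hole of 16 mm diameter, its point on the underside of the plate
Things that resemble listed ones, but are neither listed nor needed, are in the scene too. What is shaped like the large_cover but turquoise is not meant.

How it is judged:
By the outcome, as a careful person would: the job done as asked, in the order asked, and still so for the second after the job is handed in, while the arm keeps its last pose, push and grip.
It also fails if it takes over 67 s, if anything falls off the work surface, if the arm or the gripper's body presses on something with over 40 N, if the wrist force passes 120 N, or if a joint passes its speed limit or range.

## Working session

There is one attempt and no reset: what is moved stays moved. The work goes in short steps, Python scripts to look and compute and a tool call to move; the robot and the scene stay as the last step left them, time stands still between calls to the robot, and variables do not carry over. Pictures are saved under pics/ and viewed, at most 10 in all, crops included, and the job is handed in when it is done.

Besides the shell and the picture viewer there is one more tool, called after ">>>" as name(argument=value, ...), one argument or row to a line, values as JSON. apply_moves: Moves the arm, as the interface text tells. Its arguments: {"type":"object","properties":{"moves":{"type":"array"},"grip_force":{"type":"number"}},"required":["moves"]}

```bash
mkdir -p pics; python3 - <<'E'
from rig import *
import cv2
s=sensors.state()
for k,v in s.items(): print(k,v)
for n in("scene","top"):
    c=camera_info(n);print(n,{k:(v.tolist() if hasattr(v,'tolist') else v) for k,v in c.items()})
    im=capture(n);cv2.imwrite(f"pics/{n}0.png",im)
    cv2.imwrite(f"pics/{n}0b.png",cv2.resize(im,(800,600),interpolation=cv2.INTER_CUBIC))
E
```

```text
time_s 0.0
joint_positions [-1.36958377e+00  4.91591224e-01  1.55946984e+00  1.27208338e-05
  1.09166394e+00 -1.05585547e-01]
qd [ 0.00094745  0.00064186 -0.00126371  0.0007434   0.0008297   0.00063933]
joint_torque [-7.16699760e-04 -6.12655592e+01 -2.58180803e+01  6.92380127e-02
  4.83313180e-02 -7.46129422e-05]
tool_pos [ 0.18873914 -0.5955654   0.21403505]
orientation [-5.65796065e-04  9.88257710e-01  1.52795219e-01 -2.14243273e-05]
force [-0.0219781   0.69549548  0.28173821]
moment [-0.03401842  0.0426301  -0.05421781]
grasp_force 0.0
grip_width 0.09508430638681493
scene {'K': [[381.40741041855455, 0.0, 260.7654737053774], [0.0, 381.40741041855455, 193.08998570026478], [0.0, 0.0, 1.0]], 'k1': -0.12032903219019674, 'R': [[-0.4216554040274631, 0.9066740143210118, -0.012204589688244937], [0.5546775168989293, 0.24726252227976434, -0.7944772478319863], [-0.717314137948831, -0.34176523642826906, -0.6071712696330869]], 't': [0.16989548597415602, -0.2535181324855649, 1.9227321984761008]}
top {'K': [[427.5822393740348, 0.0, 253.14359726347382], [0.0, 427.5822393740348, 194.90914055730858], [0.0, 0.0, 1.0]], 'k1': 0.0032206583154312683, 'R': [[0.007747779086033647, -0.9999629387894009, -0.003754060055310513], [-0.9985662777930472, -0.007538000428853962, -0.052995918749214097], [0.05296565655000158, 0.004159278446973261, -0.9985876724800019]], 't': [0.09139532903805288, 0.5273855129010445, 1.7758450546245452]}
```

View pics/scene0b.png

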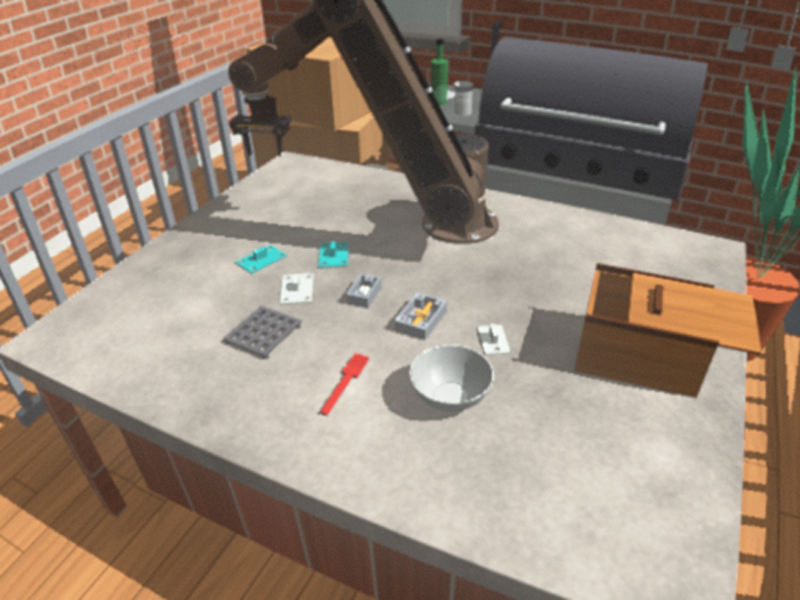

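View pics/top0b.png

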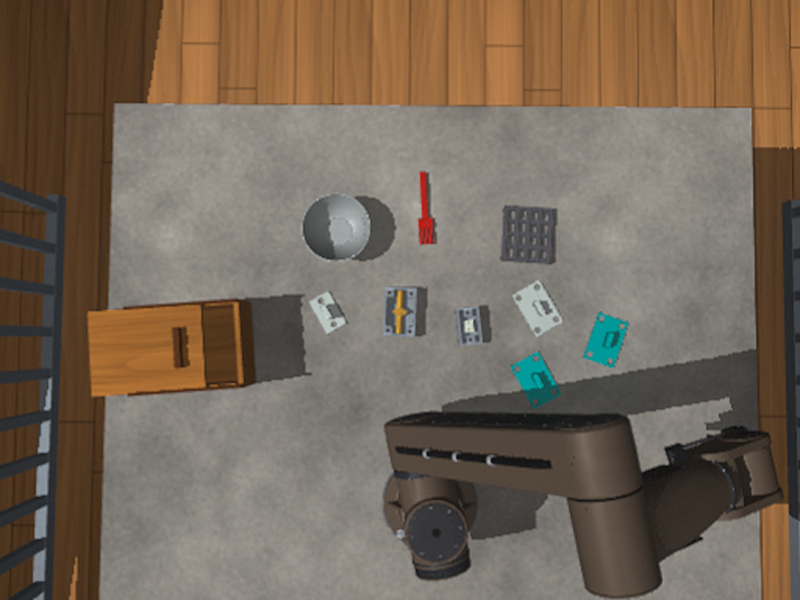

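Top view (800-px scale): small white two-hole cover (327,312), large white four-hole cover (538,308), large box with brass valve (403,311), small box with terminal block (472,326). The turquoise plates at (606,339) and (535,378) could be taken for the covers; they are not meant. Close crops next.

```bash
cat > h.py <<'E'
import cv2,numpy as np
from scipy.spatial.transform import Rotation as Ro
from scipy.optimize import least_squares
from rig import *
def proj(n,X):
    c=camera_info(n);R,t,K=map(np.array,(c["R"],c["t"],c["K"]))
    p=np.atleast_2d(X)@R.T+t;p=p[:,:2]/p[:,2:];r=(p**2).sum(1,keepdims=True)
    return p*(1+c["k1"]*r)@K[:2,:2].T+K[:2,2]
def unproj(n,uv,z):
    return least_squares(lambda q:(proj(n,[q[0],q[1],z])-uv).ravel(),[.6,0]).x
def mont(items,out,w=48,h=36,s=8):
    T=[]
    for im,cx,cy in items:
        x0,y0=int(cx-w/2),int(cy-h/2)
        c=cv2.resize(im[y0:y0+h,x0:x0+w],None,fx=s,fy=s,interpolation=cv2.INTER_CUBIC)
        for i in range(0,w,5):
            cv2.line(c,(int((i+.5)*s),0),(int((i+.5)*s),5),(0,0,255),1)
            if i%10==0: cv2.putText(c,str(x0+i),(int((i+.5)*s),16),0,.38,(0,0,255),1)
        for j in range(0,h,5):
            cv2.line(c,(0,int((j+.5)*s)),(5,int((j+.5)*s)),(0,0,255),1)
            if j%10==0: cv2.putText(c,str(y0+j),(7,int((j+.5)*s)+4),0,.38,(0,0,255),1)
        T.append(c)
    cv2.imwrite(out,np.vstack([np.hstack(T[i:i+2]) for i in range(0,len(T),2)]))
E
python3 - <<'E'
from h import *
t=cv2.imread("pics/top0.png");s=cv2.imread("pics/scene0.png")
mont([(t,209,200),(t,344,197),(t,258,199),(t,302,208)],"pics/c_top.png")
mont([(s,315,217),(s,190,184),(s,269,201),(s,233,186)],"pics/c_scene.png")
E
```

```text
(no output)
```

View pics/c_top.png

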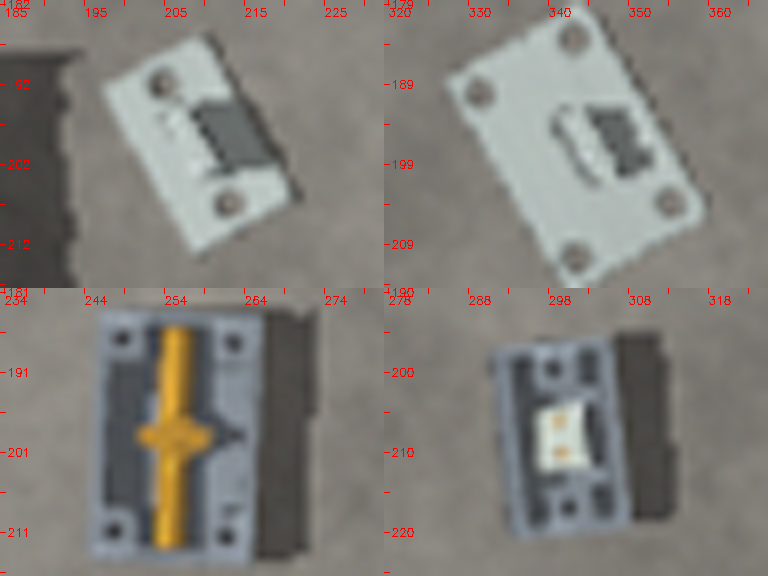

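View pics/c_scene.png

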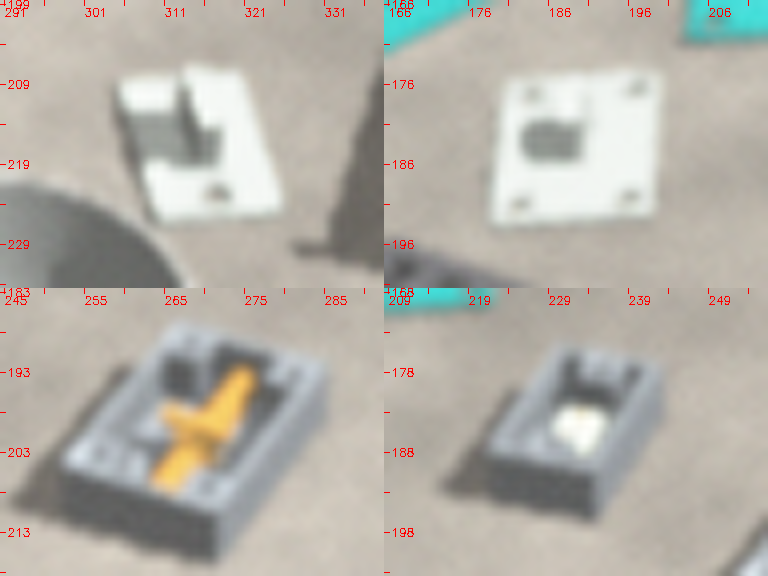

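Top crops, native px: small cover has two holes at (204.9,192.0) and (213.1,207.1). Large cover has four at (331.6,190.3), (343.4,183.5), (355.4,203.9), (343.5,210.6). Large box holes are at (248.9,186.9), (262.8,187.4), (261.9,211.6), (247.9,210.9); small box holes at (298.6,199.5), (300.5,216.9). The scene crops confirm both choices: bare aluminium, two and four holes.

```bash
cat > fit.py <<'E'
from h import *
D={'large_box':((.13,.085),.035,'L',-3,.035),'small_box':((.1,.06),.035,'S',6,.035),'large_cover':((.13,.085),.005,'L',30,.005),'small_cover':((.1,.06),.005,'S',28,.005)}
H={'L':np.array([[.05,.029],[-.05,.029],[-.05,-.029],[.05,-.029]]),'S':np.array([[.036,0],[-.036,0]])}
def model(n):
    (a,b),z,k,y,_=D[n];C=np.array([[a,b],[-a,b],[-a,-b],[a,-b]])/2
    return H[k],C
def pts(P,q,z):
    c,s=np.cos(q[2]),np.sin(q[2]);return np.c_[P@[[c,s],[-s,c]]+q[:2],np.full(len(P),z)]
def fit(n,obs,z=None,q0=None):
    z=D[n][1] if z is None else z;h,C=model(n)
    if q0 is None:
        m=np.mean(obs[0][2],0);q0=[*unproj(obs[0][0],m,z),np.radians(D[n][3])]
    pairs=[]
    for cam,kind,uv in obs:
        P=h if kind=='h' else C;uv=np.array(uv,float);pr=proj(cam,pts(P,q0,z))
        pairs.append((cam,P[np.argmin(((uv[:,None]-pr)**2).sum(2),1)],uv,1 if kind=='h' else .6))
    f=lambda q:np.concatenate([((proj(c,pts(P,q,z))-uv)*w).ravel() for c,P,uv,w in pairs])
    r=least_squares(f,q0,loss='soft_l1',f_scale=.5,x_scale=[.1,.1,.3]);return r.x,f(r.x)
E
cat > m0.py <<'E'
from fit import *
def tl(L,x0,y0,dx=0,dy=0): return [((X-dx)/8-.5+x0,(Y-dy)/8-.5+y0) for X,Y in L]
O={'small_cover':[('top','h',[(204.9,192),(213.1,207.1)]),('top','c',[(210.4,185.9),(197.5,192.75),(209.25,213.25),(222,205.9)]),('scene','c',tl([(240,70),(283,210),(155,225),(118,80)],291,199))],
'large_cover':[('top','h',[(331.6,190.25),(343.4,183.5),(355.4,203.9),(343.5,210.6)]),('scene','c',tl([(508,73),(663,70),(654,215),(491,225)],166,166,384))],
'large_box':[('top','h',[(248.9,186.9),(262.75,187.4),(261.9,211.6),(247.9,210.9)]),('scene','c',[(266.4,187.1),(285.5,192.1),(271.5,210.9),(252,204.4)])],
'small_box':[('top','h',[(298.6,199.5),(300.5,216.9)]),('top','c',[(291.1,196.75),(306.1,195.9),(308.5,219),(293.9,220.5)]),('scene','c',[(230.1,175),(243.4,176.25),(235.1,190),(221.75,187.75)])]}
if __name__=="__main__":
  for n,o in O.items():
    for sel in ('top','scene',''):
        oo=[x for x in o if sel in x[0]]
        q,r=fit(n,oo);print(n,sel,np.round(q[:2]*1000,1),np.round(np.degrees(q[2]),1),'res',np.round(np.abs(r).max(),2))
E
python3 m0.py
```

```text
small_cover top [506.4 279.6] 30.0 res 0.41
small_cover scene [503.  278.2] 29.8 res 0.5
small_cover  [506.  279.3] 29.9 res 0.64
large_cover top [ 521.  -284.2] 30.2 res 0.21
large_cover scene [ 517.  -285.7] 30.1 res 0.62
large_cover  [ 520.6 -284.2] 30.2 res 0.93
large_box top [507.9  86. ] -1.8 res 0.09
large_box scene [506.7  84.5] -1.8 res 0.21
large_box  [507.8  85.7] -1.8 res 0.31
small_box top [472.4 -97.3] 6.2 res 0.32
small_box scene [468.1 -99.4] 8.2 res 0.33
small_box  [471.9 -97.4] 6.8 res 0.65
```

```bash
cat > go.py <<'E'
import sys
from h import *
def delta(x,y,z,phi):
    s=sensors.state();p=np.array(s["tool_pos"]);w,a,b,c=s["orientation"];R=Ro.from_quat([a,b,c,w]).as_matrix()
    t=np.radians(phi);T=np.array([[np.cos(t),np.sin(t),0],[np.sin(t),-np.cos(t),0],[0,0,-1]])
    print('t',round(s["time_s"],2),'pos',np.round(p,4),'phi',round(np.degrees(np.arctan2(R[1,0],R[0,0])),2),'tilt',np.round(R[:2,2],4))
    print(' turn',np.round(Ro.from_matrix(R.T@T).as_rotvec(),4),'shift now',np.round(R.T@(np.array([x,y,z])-p),4),'shift after turn',np.round(T.T@(np.array([x,y,z])-p),4))
    print(' F',np.round(s["force"],2),'w',round(s["grip_width"],4),'gf',round(s["grasp_force"],1),'q6',round(s["joint_positions"][5],2))
if __name__=="__main__": delta(*map(float,sys.argv[1:]))
E
python3 -c "
from h import *
for p in [(151.7,192),(161.9,245)]: print(unproj('top',p,.178))
"; python3 go.py .45 -.25 .215 29.9
```

```text
[0.52615511 0.48098506]
[0.32570146 0.43829588]
t 0.1 pos [ 0.1887 -0.5956  0.2141] phi 17.58 tilt [-0.0002  0.001 ]
 turn [-1.000e-03 -2.000e-04 -2.151e-01] shift now [ 0.3534 -0.2505 -0.0006] shift after turn [ 0.3988 -0.1693 -0.0009]
 F [ 0.49 -0.98  0.15] w 0.095 gf 0.0 q6 -0.11
```

>>> apply_moves(
  moves=[0, 0, -0.1075, 0, 0, 0, -1, 0, 0, -0.1075, 0, 0, 0, -1, 0, 0, 0, 0.036, -0.0155, 0, -1, 0, 0, 0, 0.036, -0.0155, 0, -1, 0, 0, 0, 0.036, -0.0155, 0, -1, 0, 0, 0, 0.036, -0.0155, 0, -1, 0, 0, 0, 0.036, -0.0155, 0, -1, 0, 0, 0, 0.036, -0.0155, 0, -1],
)

```text
time_s: 0.77
tool_pos: [0.3303, -0.4058, 0.2145]
orientation: [-0.0, 0.966, 0.258, -0.0]
force: [0.7, -1.1, 0.3]
grip_width: 0.0951
grasp_force: 0.0
```

>>> apply_moves(
  moves=[0, 0, 0, 0.036, -0.0155, 0, -1, 0, 0, 0, 0.036, -0.0155, 0, -1, 0, 0, 0, 0.036, -0.0155, 0, -1, 0, 0, 0, 0.036, -0.0155, 0, -1, 0, 0, 0, 0.036, -0.0155, 0, -1, 0, 0, 0, 0, 0, 0, -1],
)

```text
time_s: 1.27
tool_pos: [0.4497, -0.246, 0.2146]
orientation: [-0.0, 0.966, 0.26, 0.0]
force: [-0.5, 0.1, -0.6]
grip_width: 0.0953
grasp_force: 0.0
```

```bash
python3 go.py .506 .279 .12 29.9
```

```text
t 1.27 pos [ 0.4497 -0.246   0.2146] phi 30.15 tilt [0.0004 0.0009]
 turn [-0.0006 -0.0008  0.0043] shift now [ 0.3123 -0.4257  0.095 ] shift after turn [ 0.3105 -0.4271  0.0946]
 F [-0.53  0.08 -0.61] w 0.0953 gf 0.0 q6 0.41
```

>>> apply_moves(
  moves=[0, 0, 0, 0.0222, -0.0304, 0, -1, 0, 0, 0, 0.0222, -0.0304, 0, -1, 0, 0, 0, 0.0222, -0.0304, 0, -1, 0, 0, 0, 0.0222, -0.0304, 0, -1, 0, 0, 0, 0.0222, -0.0304, 0, -1, 0, 0, 0, 0.0222, -0.0304, 0, -1, 0, 0, 0, 0.0222, -0.0304, 0, -1],
)

```text
time_s: 1.85
tool_pos: [0.4755, 0.0129, 0.2146]
orientation: [0.0, 0.966, 0.258, -0.0]
force: [0.6, -0.0, -0.0]
grip_width: 0.095
grasp_force: 0.0
```

>>> apply_moves(
  moves=[0, 0, 0, 0.0222, -0.0304, 0.01, -1, 0, 0, 0, 0.0222, -0.0304, 0.01, -1, 0, 0, 0, 0.0222, -0.0304, 0.01, -1, 0, 0, 0, 0.0222, -0.0304, 0.015, -1, 0, 0, 0, 0.0222, -0.0304, 0.015, -1, 0, 0, 0, 0.0222, -0.0304, 0.015, -1, 0, 0, 0, 0.0222, -0.0304, 0.015, -1, 0, 0, 0, 0, 0, 0, -1],
)

```text
time_s: 2.52
tool_pos: [0.5037, 0.2777, 0.1216]
orientation: [-0.0, 0.966, 0.26, -0.001]
force: [-1.2, -0.0, -0.9]
grip_width: 0.0951
grasp_force: 0.0
```

```bash
python3 go.py .506 .279 .012 29.9; python3 - <<'E'
from h import *
t=capture("top");s=capture("scene")
cv2.imwrite("pics/t1.png",t);cv2.imwrite("pics/s1.png",s)
mont([(t,209,195),(s,315,205)],"pics/g1.png",w=48,h=60)
E
```

```text
t 2.52 pos [0.5037 0.2777 0.1216] phi 30.1 tilt [-0.0026 -0.0005]
 turn [-0.0009  0.0025  0.0034] shift now [0.0029 0.0002 0.1096] shift after turn [2.700e-03 1.000e-04 1.096e-01]
 F [-1.22 -0.03 -0.89] w 0.0951 gf 0.0 q6 1.43
```

View pics/g1.png

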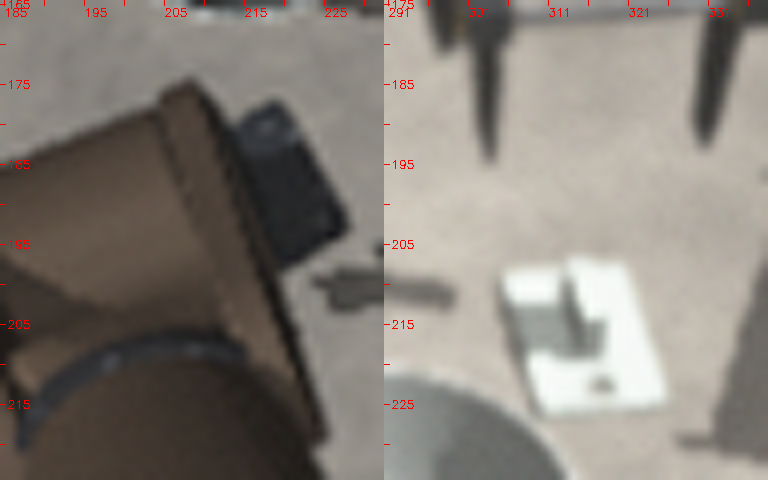

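Scene crop: fingertips at (303.6,195) and (330.4,193) straddle the small cover's grip bar at (313,215), the bowl stays clear. Descend and close.

>>> apply_moves(
  moves=[0, 0, 0.003, 0.0015, 0, 0.03, -1, 0, 0, 0, 0, 0, 0.03, -1, 0, 0, 0, 0, 0, 0.025, -1, 0, 0, 0, 0, 0, 0.015, -1, 0, 0, 0, 0, 0, 0.009, -1, 0, 0, 0, 0, 0, 0, -0.2, 0, 0, 0, 0, 0, 0, 0.3, 0, 0, 0, 0, 0, 0, 1],
  grip_force=20,
)

```text
time_s: 3.28
tool_pos: [0.5064, 0.2738, 0.0169]
orientation: [-0.0, 0.967, 0.256, 0.001]
force: [-0.4, 0.2, 0.6]
grip_width: 0.0804
grasp_force: 0.0
```

>>> apply_moves(
  moves=[0, 0, 0, 0, 0, 0, 1, 0, 0, 0, 0, 0, 0, 1, 0, 0, 0, 0, 0, 0, 1, 0, 0, 0, 0, 0, 0, 1],
  grip_force=30,
)

```text
time_s: 3.62
tool_pos: [0.5058, 0.2741, 0.016]
orientation: [0.0, 0.967, 0.257, 0.0]
force: [0.6, -0.8, 1.0]
grip_width: 0.0536
grasp_force: 0.0
```

```bash
python3 go.py .506 .279 .1 29.9
```

```text
t 3.62 pos [0.5058 0.2741 0.016 ] phi 29.73 tilt [0.0006 0.0002]
 turn [ 0.0002 -0.0006 -0.003 ] shift now [ 0.0026 -0.0042 -0.084 ] shift after turn [ 0.0026 -0.0042 -0.084 ]
 F [ 0.57 -0.77  0.99] w 0.0536 gf 0.0 q6 1.43
```

>>> apply_moves(
  moves=[0, 0, 0, 0.001, -0.0042, 0.003, 0, 0, 0, 0, 0, 0, 0, 1, 0, 0, 0, 0, 0, 0, 1, 0, 0, 0, 0, 0, 0, 1, 0, 0, 0, 0, 0, 0, 1, 0, 0, 0, 0, 0, 0, 1, 0, 0, 0, 0, 0, 0, 1, 0, 0, 0, 0, 0, 0, 1],
  grip_force=30,
)

```text
time_s: 4.28
tool_pos: [0.5045, 0.2781, 0.0126]
orientation: [0.0, 0.967, 0.256, -0.0]
force: [-0.1, 0.1, -0.0]
grip_width: 0.0139
grasp_force: 30.0
```

>>> apply_moves(
  moves=[0, 0, 0, 0, 0, 0, 1, 0, 0, 0, 0, 0, 0, 1, 0, 0, 0, 0, 0, 0, 1, 0, 0, 0, 0, 0, 0, 1],
  grip_force=30,
)

```text
time_s: 4.62
tool_pos: [0.5045, 0.2781, 0.0126]
orientation: [0.0, 0.967, 0.256, -0.0]
force: [0.2, 0.3, 0.2]
grip_width: 0.0138
grasp_force: 30.0
```

```bash
python3 go.py .506 .279 .12 29.9
```

```text
t 4.62 pos [0.5045 0.2781 0.0126] phi 29.72 tilt [ 0.     -0.0001]
 turn [ 0.0001  0.     -0.0031] shift now [ 0.0017 -0.     -0.1074] shift after turn [ 0.0017 -0.     -0.1074]
 F [0.15 0.34 0.17] w 0.0138 gf 30.0 q6 1.44
```

>>> apply_moves(
  moves=[0, 0, 0, 0, 0, -0.01, 1, 0, 0, 0, 0, 0, -0.02, 1, 0, 0, 0, 0, 0, -0.025, 1, 0, 0, 0, 0, 0, -0.025, 1, 0, 0, 0, 0, 0, -0.02, 1, 0, 0, 0, 0, 0, -0.005, 1, 0, 0, 0, 0, 0, 0, 1],
)

```text
time_s: 5.2
tool_pos: [0.505, 0.2783, 0.1192]
orientation: [-0.0, 0.967, 0.257, 0.001]
force: [0.2, -0.1, -1.6]
grip_width: 0.0141
grasp_force: 30.0
```

>>> apply_moves(
  moves=[0, 0, 0, -0.009, 0.0129, 0, 1, 0, 0, 0, -0.018, 0.0258, 0, 1, 0, 0, 0, -0.018, 0.0258, 0, 1, 0, 0, 0, -0.018, 0.0258, 0, 1, 0, 0, 0, -0.018, 0.0258, 0, 1, 0, 0, 0, -0.018, 0.0258, 0, 1, 0, 0, 0, -0.018, 0.0258, 0, 1, 0, 0, 0, -0.018, 0.0258, 0, 1],
)

```text
time_s: 5.87
tool_pos: [0.4817, 0.0412, 0.1163]
orientation: [-0.0, 0.967, 0.256, -0.001]
force: [0.4, -0.8, -1.3]
grip_width: 0.0136
grasp_force: 30.0
```

>>> apply_moves(
  moves=[0, 0, 0, -0.018, 0.0258, 0, 1, 0, 0, 0, -0.018, 0.0258, 0, 1, 0, 0, 0, -0.018, 0.0258, 0, 1, 0, 0, 0, -0.018, 0.0258, 0, 1, 0, 0, 0.1, 0, 0, 0, 1, 0, 0, 0.1, 0, 0, 0, 1, 0, 0, 0.1, 0, 0, 0, 1, 0, 0, 0.1, 0, 0, 0, 1],
)

```text
time_s: 6.53
tool_pos: [0.4706, -0.0827, 0.1162]
orientation: [-0.0, 0.998, 0.056, -0.001]
force: [-0.3, 0.4, -2.4]
grip_width: 0.0139
grasp_force: 30.0
```

```bash
python3 go.py .470 -.0976 .09 6.6; python3 - <<'E'
from h import *
t=capture("top");s=capture("scene")
cv2.imwrite("pics/t2.png",t);cv2.imwrite("pics/s2.png",s)
mont([(t,302,205),(s,233,180)],"pics/g2.png",w=48,h=60)
E
```

```text
t 6.53 pos [ 0.4706 -0.0827  0.1162] phi 6.47 tilt [-0.0027  0.0007]
 turn [-0.001   0.0026 -0.0022] shift now [-0.0022  0.0148  0.0262] shift after turn [-0.0023  0.0147  0.0262]
 F [-0.27  0.38 -2.4 ] w 0.0139 gf 30.0 q6 1.15
```

View pics/g2.png

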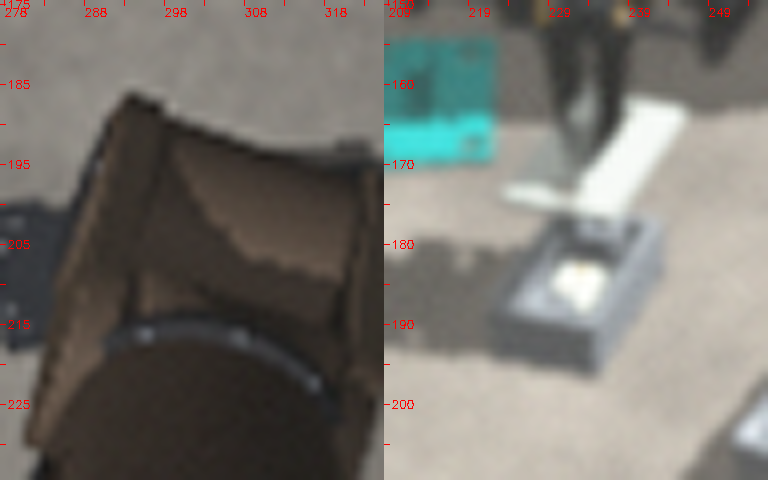

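Scene crop: cover held level above the small box, corners near (246.5,163), (232.4,176), (223.4,173); top camera occluded by the wrist. Move closer, then compare cover and box in the same view.

>>> apply_moves(
  moves=[0, 0, 0, -0.0012, 0.0074, 0.014, 1, 0, 0, 0, -0.0012, 0.0074, 0.014, 1, 0, 0, 0, 0, 0, 0.013, 1, 0, 0, 0, 0, 0, 0, 1, 0, 0, 0, 0, 0, 0, 1, 0, 0, 0, 0, 0, 0, 1],
)

```text
time_s: 7.13
tool_pos: [0.4711, -0.0971, 0.0768]
orientation: [-0.0, 0.998, 0.06, -0.0]
force: [-0.3, 0.5, -1.1]
grip_width: 0.0137
grasp_force: 30.0
```

```bash
python3 go.py .470 -.0976 .06 6.6; python3 - <<'E'
from fit import *
t=capture("top");s=capture("scene")
cv2.imwrite("pics/s3.png",s);cv2.imwrite("pics/t3.png",t)
p=sensors.state()["tool_pos"];z=p[2]-.0126+.005
c=cv2.resize(s[155:200,205:255],None,fx=12,fy=12,interpolation=cv2.INTER_CUBIC)
# overlay predicted cover top outline (cyan) with +1.9 mm grip offset, and box rim per scene fit(green)
q=[p[0]+.0019,p[1],np.radians(6.6)]
h,C=model('small_cover')
for P,qq,zz,col in ((C,q,z,(255,255,0)),(h,q,z,(255,255,0)),(C,[.4719,-.0974,np.radians(6.6)],.035,(0,255,0))):
    uv=proj('scene',pts(P,qq,zz));print(np.round(uv,1).tolist());uv=((uv-[205,155]+.5)*12).astype(int)
    for u in uv: cv2.circle(c,tuple(map(int,u)),2,col,-1)
    if len(uv)==4: cv2.polylines(c,[uv],True,col,1)
cv2.imwrite("pics/g3.png",c)
E
```

```text
t 7.13 pos [ 0.4711 -0.0971  0.0768] phi 6.9 tilt [-0.0004  0.0001]
 turn [-0.0001  0.0004  0.0052] shift now [-0.0011  0.0004  0.0168] shift after turn [-0.0012  0.0004  0.0168]
 F [-0.3   0.54 -1.1 ] w 0.0137 gf 30.0 q6 1.11
[[234.4, 184.2], [243.1, 170.8], [229.9, 168.5], [220.6, 181.6]]
[[228.8, 180.9], [235.2, 171.4]]
[[234.9, 190.8], [243.5, 177.3], [230.5, 175.0], [221.4, 188.2]]
```

View pics/g3.png

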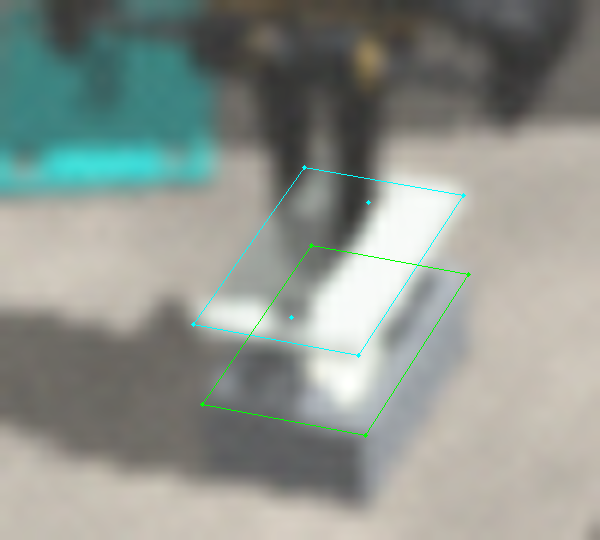

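Cover outline (cyan prediction) and rim (green) both match the picture within about 1 mm. Lower it.

>>> apply_moves(
  moves=[0, 0, 0.005, -0.001, 0.0005, 0.01, 1, 0, 0, 0, 0, 0, 0.008, 1, 0, 0, 0, 0, 0, 0.005, 1, 0, 0, 0, 0, 0, 0.003, 1, 0, 0, 0, 0, 0, 0, 1, 0, 0, 0, 0, 0, 0, 1, 0, 0, 0, 0, 0, 0, 1],
)

```text
time_s: 7.82
tool_pos: [0.4704, -0.0978, 0.0508]
orientation: [0.0, 0.998, 0.057, 0.0]
force: [1.1, 0.2, -0.8]
grip_width: 0.0141
grasp_force: 30.0
```

```bash
python3 go.py .470 -.0976 .0476 6.6
```

```text
t 7.82 pos [ 0.4704 -0.0978  0.0508] phi 6.52 tilt [ 0.0003 -0.0002]
 turn [ 0.0002 -0.0003 -0.0013] shift now [-0.0004 -0.0003  0.0032] shift after turn [-0.0004 -0.0003  0.0032]
 F [ 1.06  0.18 -0.8 ] w 0.0141 gf 30.0 q6 1.11
```

>>> apply_moves(
  moves=[0, 0, 0, 0, 0, 0.001, 1, 0, 0, 0, 0, 0, 0.001, 1, 0, 0, 0, 0, 0, 0.0008, 1, 0, 0, 0, 0, 0, 0, 1, 0, 0, 0, 0, 0, 0, 1],
)

```text
time_s: 8.23
tool_pos: [0.4703, -0.0978, 0.0478]
orientation: [0.0, 0.998, 0.057, -0.0]
force: [-0.6, -0.3, -2.1]
grip_width: 0.0137
grasp_force: 30.0
```

```bash
python3 go.py .470 -.0976 .0476 6.6
```

```text
t 8.23 pos [ 0.4703 -0.0978  0.0478] phi 6.52 tilt [-0.0001 -0.0001]
 turn [ 0.      0.0001 -0.0014] shift now [-0.0002 -0.0002  0.0002] shift after turn [-0.0002 -0.0002  0.0002]
 F [-0.59 -0.3  -2.14] w 0.0137 gf 30.0 q6 1.11
```

>>> apply_moves(
  moves=[0, 0, 0, 0, 0, 0.0004, 1, 0, 0, 0, 0, 0, 0, 1, 0, 0, 0, 0, 0, 0, 1],
)

```text
time_s: 8.48
tool_pos: [0.4703, -0.0978, 0.0476]
orientation: [0.0, 0.998, 0.057, 0.0]
force: [-1.4, -0.7, 2.2]
grip_width: 0.0137
grasp_force: 30.0
```

>>> apply_moves(
  moves=[0, 0, 0, 0, 0, 0.0004, 1, 0, 0, 0, 0, 0, 0, 1, 0, 0, 0, 0, 0, 0, 1],
)

```text
time_s: 8.73
tool_pos: [0.4703, -0.0978, 0.0475]
orientation: [0.0, 0.998, 0.057, 0.0]
force: [-1.9, 0.3, 9.1]
grip_width: 0.0141
grasp_force: 30.0
```

>>> apply_moves(
  moves=[0, 0, 0, 0, 0, -0.0004, 1, 0, 0, 0, 0, 0, 0, 1, 0, 0, 0, 0, 0, 0, 0.6, 0, 0, 0, 0, 0, 0, 0.3, 0, 0, 0, 0, 0, 0, 0.0, 0, 0, 0, 0, 0, 0, 0, 0, 0, 0, 0, 0, 0, 0],
  grip_force=5,
)

```text
time_s: 9.32
tool_pos: [0.4703, -0.0978, 0.0474]
orientation: [0.0, 0.998, 0.057, -0.0]
force: [-0.6, -0.4, -0.5]
grip_width: 0.0398
grasp_force: 0.0
```

>>> apply_moves(
  moves=[0, 0, 0, 0, 0, 0, -0.3, 0, 0, 0, 0, 0, 0, -0.3, 0, 0, 0, 0, 0, -0.01, -0.3, 0, 0, 0, 0, 0, -0.025, -1, 0, 0, 0, 0, 0, -0.03, -1, 0, 0, 0, 0, 0, -0.03, -1, 0, 0, 0, 0, 0, -0.02, -1, 0, 0, 0, 0, 0, 0, -1],
)

```text
time_s: 9.98
tool_pos: [0.4717, -0.0982, 0.166]
orientation: [0.001, 0.998, 0.057, 0.003]
force: [-0.4, 0.1, 0.5]
grip_width: 0.0894
grasp_force: 0.0
```

```bash
python3 go.py .52 -.284 .12 30.2
```

```text
t 9.98 pos [ 0.4717 -0.0982  0.166 ] phi 6.53 tilt [ 0.0059 -0.0022]
 turn [ 0.0039 -0.005  -0.4132] shift now [0.0266 0.19   0.0467] shift after turn [-0.0517  0.1849  0.046 ]
 F [-0.41  0.12  0.47] w 0.0894 gf 0.0 q6 1.11
```

>>> apply_moves(
  moves=[0, 0, -0.1033, 0, 0, 0, -1, 0, 0, -0.1033, 0, 0, 0, -1, 0, 0, -0.1033, 0, 0, 0, -1, 0, 0, -0.1033, 0, 0, 0, -1, 0, 0, 0, -0.0103, 0.037, 0, -1, 0, 0, 0, -0.0103, 0.037, 0, -1, 0, 0, 0, -0.0103, 0.037, 0, -1, 0, 0, 0, -0.0103, 0.037, 0, -1],
)

```text
time_s: 10.65
tool_pos: [0.5091, -0.2479, 0.1616]
orientation: [-0.0, 0.965, 0.261, -0.0]
force: [0.9, -0.1, 0.1]
grip_width: 0.0949
grasp_force: 0.0
```

>>> apply_moves(
  moves=[0, 0, 0, -0.0103, 0.037, 0.02, -1, 0, 0, 0, 0, 0, 0.024, -1, 0, 0, 0, 0, 0, 0, -1, 0, 0, 0, 0, 0, 0, -1],
)

```text
time_s: 10.98
tool_pos: [0.5174, -0.2815, 0.1177]
orientation: [-0.002, 0.966, 0.26, -0.001]
force: [0.2, 0.1, -0.3]
grip_width: 0.0949
grasp_force: 0.0
```

```bash
python3 go.py .5205 -.2842 .0126 30.2; python3 - <<'E'
from h import *
t=capture("top");s=capture("scene")
cv2.imwrite("pics/t4.png",t);cv2.imwrite("pics/s4.png",s)
mont([(t,302,208),(t,344,197),(s,233,184),(s,190,178)],"pics/g4.png")
E
```

```text
t 10.98 pos [ 0.5174 -0.2815  0.1177] phi 30.16 tilt [-0.0033  0.0023]
 turn [-0.0037  0.0017 -0.0006] shift now [0.0015 0.0042 0.1051] shift after turn [0.0013 0.0038 0.1051]
 F [ 0.22  0.13 -0.29] w 0.0949 gf 0.0 q6 0.43
```

View pics/g4.png

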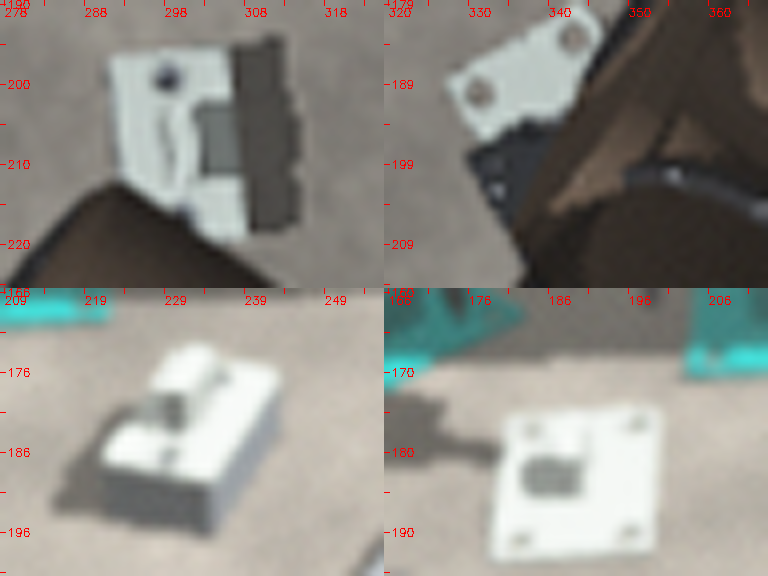

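Small cover sits square on its box, hole centre at (298.5,199.4) exactly on the threaded hole seen before at (298.6,199.5). Large cover untouched at its place; descend on it.

>>> apply_moves(
  moves=[0, 0, 0, 0.0012, 0.0038, 0.025, -1, 0, 0, 0, 0, 0, 0.03, -1, 0, 0, 0, 0, 0, 0.025, -1, 0, 0, 0, 0, 0, 0.012, -1, 0, 0, 0, 0, 0, 0.006, -1, 0, 0, 0, 0, 0, 0, -1, 0, 0, 0, 0, 0, 0, -1, 0, 0, 0, 0, 0, 0, -1],
)

```text
time_s: 11.75
tool_pos: [0.5221, -0.2851, 0.0228]
orientation: [0.001, 0.965, 0.261, 0.001]
force: [-0.3, 0.5, 0.6]
grip_width: 0.0951
grasp_force: 0.0
```

```bash
python3 go.py .5205 -.2842 .0126 30.2
```

```text
t 11.75 pos [ 0.5221 -0.2851  0.0228] phi 30.21 tilt [ 0.0019 -0.0014]
 turn [ 0.0021 -0.0009  0.0001] shift now [-0.0009 -0.0016  0.0101] shift after turn [-0.0009 -0.0016  0.0102]
 F [-0.29  0.49  0.56] w 0.0951 gf 0.0 q6 0.43
```

>>> apply_moves(
  moves=[0.002, -0.001, 0, -0.0009, -0.0016, 0.005, -1, 0, 0, 0, 0, 0, 0.005, -1, 0, 0, 0, 0, 0, 0, -1, 0, 0, 0, 0, 0, 0, -1],
)

```text
time_s: 12.08
tool_pos: [0.5197, -0.2839, 0.011]
orientation: [-0.001, 0.965, 0.26, -0.001]
force: [-0.7, 0.2, 0.4]
grip_width: 0.0951
grasp_force: 0.0
```

```bash
python3 go.py .5205 -.2842 .0126 30.2
```

```text
t 12.08 pos [ 0.5197 -0.2839  0.011 ] phi 30.19 tilt [-0.0023  0.0014]
 turn [-0.0024  0.0012 -0.0001] shift now [ 0.0006  0.0007 -0.0016] shift after turn [ 0.0006  0.0007 -0.0016]
 F [-0.69  0.21  0.36] w 0.0951 gf 0.0 q6 0.43
```

>>> apply_moves(
  moves=[0, 0, 0, 0, 0, -0.001, 0.3, 0, 0, 0, 0, 0, 0, 0.3, 0, 0, 0, 0, 0, 0, 0.3, 0, 0, 0, 0, 0, 0, 0.3, 0, 0, 0, 0, 0, 0, 0.3, 0, 0, 0, 0, 0, 0, 0.3, 0, 0, 0, 0, 0, 0, 0.3, 0, 0, 0, 0, 0, 0, 0.3],
)

```text
time_s: 12.75
tool_pos: [0.5198, -0.2839, 0.0122]
orientation: [-0.001, 0.965, 0.26, -0.001]
force: [-0.6, 1.0, 1.2]
grip_width: 0.0469
grasp_force: 0.0
```

```bash
python3 go.py .5205 -.2842 .0126 30.2
```

```text
t 12.75 pos [ 0.5198 -0.2839  0.0122] phi 30.19 tilt [-0.0018  0.0011]
 turn [-0.0019  0.001  -0.0001] shift now [ 0.0005  0.0006 -0.0004] shift after turn [ 0.0005  0.0006 -0.0004]
 F [-0.58  1.03  1.24] w 0.0469 gf 0.0 q6 0.43
```

>>> apply_moves(
  moves=[-0.0019, 0.001, 0, 0.0005, 0.0006, 0, 0.3, 0, 0, 0, 0, 0, 0, 0.5, 0, 0, 0, 0, 0, 0, 1, 0, 0, 0, 0, 0, 0, 1, 0, 0, 0, 0, 0, 0, 1, 0, 0, 0, 0, 0, 0, 1, 0, 0, 0, 0, 0, 0, 1, 0, 0, 0, 0, 0, 0, 1],
  grip_force=40,
)

```text
time_s: 13.42
tool_pos: [0.5206, -0.2842, 0.0122]
orientation: [0.0, 0.965, 0.26, 0.0]
force: [-0.3, 1.2, -0.8]
grip_width: 0.0135
grasp_force: 40.0
```

>>> apply_moves(
  moves=[0, 0, 0, 0, 0, 0, 1, 0, 0, 0, 0, 0, 0, 1, 0, 0, 0, 0, 0, 0, 1, 0, 0, 0, 0, 0, 0, 1],
)

```text
time_s: 13.75
tool_pos: [0.5206, -0.2842, 0.0122]
orientation: [0.0, 0.965, 0.26, 0.0]
force: [0.0, 0.1, -0.4]
grip_width: 0.0136
grasp_force: 40.0
```

```bash
python3 go.py .5205 -.2842 .12 30.2
```

```text
t 13.75 pos [ 0.5206 -0.2842  0.0122] phi 30.19 tilt [ 0.0001 -0.    ]
 turn [ 0.0001 -0.     -0.0001] shift now [-1.000e-04 -0.000e+00 -1.078e-01] shift after turn [-1.000e-04 -0.000e+00 -1.078e-01]
 F [ 0.04  0.12 -0.44] w 0.0136 gf 40.0 q6 0.43
```

>>> apply_moves(
  moves=[0, 0, 0, 0, 0, -0.01, 1, 0, 0, 0, 0, 0, -0.02, 1, 0, 0, 0, 0, 0, -0.025, 1, 0, 0, 0, 0, 0, -0.025, 1, 0, 0, 0, 0, 0, -0.025, 1, 0, 0, 0, 0, 0, -0.01, 1, 0, 0, 0, 0, 0, 0, 1, 0, 0, 0, 0.0073, -0.0136, 0, 1],
)

```text
time_s: 14.42
tool_pos: [0.52, -0.2701, 0.127]
orientation: [0.001, 0.966, 0.26, 0.0]
force: [-0.4, -0.3, -1.6]
grip_width: 0.0139
grasp_force: 40.0
```

>>> apply_moves(
  moves=[0, 0, 0, 0.0146, -0.0272, 0, 1, 0, 0, 0, 0.0146, -0.0272, 0, 1, 0, 0, 0, 0.0146, -0.0272, 0, 1, 0, 0, 0, 0.0146, -0.0272, 0, 1, 0, 0, 0, 0.0146, -0.0272, 0, 1, 0, 0, 0, 0.0146, -0.0272, 0, 1, 0, 0, 0, 0.0146, -0.0272, 0, 1, 0, 0, 0, 0.0146, -0.0272, 0, 1],
)

```text
time_s: 15.08
tool_pos: [0.51, -0.0197, 0.1256]
orientation: [-0.001, 0.965, 0.26, -0.001]
force: [0.8, -0.5, -1.9]
grip_width: 0.0138
grasp_force: 40.0
```

>>> apply_moves(
  moves=[0, 0, 0, 0.0146, -0.0272, 0, 1, 0, 0, 0, 0.0146, -0.0272, 0, 1, 0, 0, 0, 0.0146, -0.0272, 0, 1, 0, 0, 0.1117, 0.0036, -0.0068, 0, 1, 0, 0, 0.1117, 0, 0, 0, 1, 0, 0, 0.1117, 0, 0, 0, 1, 0, 0, 0.1117, 0, 0, 0, 1, 0, 0, 0.1117, 0, 0, 0, 1],
)

```text
time_s: 15.75
tool_pos: [0.5066, 0.0791, 0.1255]
orientation: [0.0, 1.0, -0.018, -0.002]
force: [0.3, -0.1, -1.1]
grip_width: 0.0139
grasp_force: 40.0
```

>>> apply_moves(
  moves=[0, 0, 0, 0, 0, 0, 1, 0, 0, 0, 0, 0, 0, 1, 0, 0, 0, 0, 0, 0, 1],
)

```text
time_s: 16.0
tool_pos: [0.5074, 0.0786, 0.1264]
orientation: [0.0, 1.0, -0.014, -0.001]
force: [0.1, -0.0, -1.0]
grip_width: 0.014
grasp_force: 40.0
```

```bash
python3 go.py .5075 .0857 .0672 -1.8
```

```text
t 16.0 pos [0.5074 0.0786 0.1264] phi -1.58 tilt [-0.0015 -0.    ]
 turn [0.0001 0.0015 0.0038] shift now [-0.     -0.0071  0.0592] shift after turn [-0.0002 -0.0071  0.0592]
 F [ 0.1  -0.   -1.01] w 0.014 gf 40.0 q6 1.62
```

>>> apply_moves(
  moves=[0, 0.0015, 0.0038, 0, -0.0071, 0.015, 1, 0, 0, 0, 0, 0, 0.02, 1, 0, 0, 0, 0, 0, 0.014, 1, 0, 0, 0, 0, 0, 0.007, 1, 0, 0, 0, 0, 0, 0.003, 1, 0, 0, 0, 0, 0, 0, 1, 0, 0, 0, 0, 0, 0, 1, 0, 0, 0, 0, 0, 0, 1],
)

```text
time_s: 16.67
tool_pos: [0.5087, 0.0854, 0.0689]
orientation: [-0.0, 1.0, -0.017, 0.001]
force: [-0.1, -0.9, -1.2]
grip_width: 0.0134
grasp_force: 40.0
```

```bash
python3 go.py .5075 .0857 .0672 -1.8
```

```text
t 16.67 pos [0.5087 0.0854 0.0689] phi -2.0 tilt [ 0.0026 -0.    ]
 turn [-0.0001 -0.0026 -0.0035] shift now [-0.0012 -0.0003  0.0017] shift after turn [-0.0012 -0.0003  0.0017]
 F [-0.06 -0.94 -1.2 ] w 0.0134 gf 40.0 q6 1.64
```

>>> apply_moves(
  moves=[0, -0.0016, -0.0035, -0.0009, -0.0003, 0.0015, 1, 0, 0, 0, 0, 0, 0, 1, 0, 0, 0, 0, 0, 0, 1, 0, 0, 0, 0, 0, 0, 1, 0, 0, 0, 0, 0, 0, 1, 0, 0, 0, 0, 0, 0, 1, 0, 0, 0, 0, 0, 0, 1, 0, 0, 0, 0, 0, 0, 1],
)

```text
time_s: 17.33
tool_pos: [0.5074, 0.0857, 0.0667]
orientation: [-0.0, 1.0, -0.016, -0.0]
force: [-0.9, 0.0, -2.0]
grip_width: 0.0139
grasp_force: 40.0
```

```bash
python3 go.py .5075 .0857 .0672 -1.8; python3 - <<'E'
from fit import *
s=capture("scene");t=capture("top");cv2.imwrite("pics/s5.png",s);cv2.imwrite("pics/t5.png",t)
p=sensors.state()["tool_pos"];z=p[2]-.0122
x0,y0=242,172
c=cv2.resize(s[y0:y0+45,x0:x0+54],None,fx=12,fy=12,interpolation=cv2.INTER_CUBIC)
h,C=model('large_cover');q=[p[0],p[1],np.radians(-1.8)]
for P,qq,zz,col in ((C,q,z+.005,(255,255,0)),(h,q,z+.005,(255,255,0)),(C,[.5078,.0857,np.radians(-1.8)],.035,(0,255,0))):
    uv=((proj('scene',pts(P,qq,zz))-[x0,y0]+.5)*12).astype(int)
    for u in uv: cv2.circle(c,tuple(map(int,u)),2,col,-1)
    if len(uv)==4 and P is C: cv2.polylines(c,[uv],True,col,1)
a=cv2.resize(t[195-22:195+23,255-27:255+27],None,fx=8,fy=8) 
cv2.imwrite("pics/g5.png",c)
E
```

```text
t 17.33 pos [0.5074 0.0857 0.0667] phi -1.82 tilt [-0.0001  0.    ]
 turn [-0.      0.0001 -0.0004] shift now [ 0.0001  0.     -0.0005] shift after turn [ 0.0001  0.     -0.0005]
 F [-0.86  0.   -2.03] w 0.0139 gf 40.0 q6 1.64
```

View pics/g5.png

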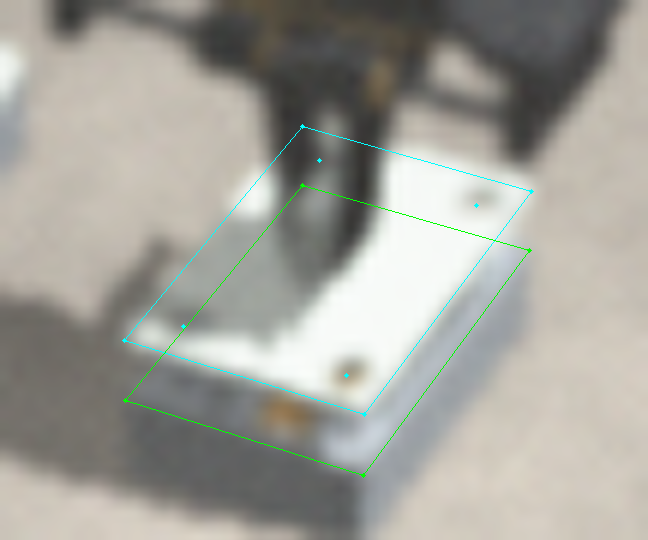

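The held cover is level, visible holes at crop (350,372) and (477,197), within about 0.5 px of prediction. One last check of the hold against the box from both cameras.

```bash
python3 - <<'E'
from fit import *
h,C=model('large_cover');b=np.radians(-1.8)
p=np.array(sensors.state()["tool_pos"])
def tile(im,cam,cx,cy,draw,s=8,w=50,hh=37):
    x0,y0=cx-25,cy-18;c=cv2.resize(im[y0:y0+hh,x0:x0+w],None,fx=s,fy=s,interpolation=cv2.INTER_CUBIC)
    for P,q,z,col in draw:
        uv=((proj(cam,pts(P,q,z))-[x0,y0]+.5)*s).astype(int)
        if P is C: cv2.polylines(c,[uv],True,col,1)
        else:
            for u in uv: cv2.circle(c,tuple(map(int,u)),2,col,-1)
    return c
r=lambda n:cv2.imread(f"pics/{n}.png")
G,Y=(0,255,0),(255,255,0);d=np.array([-.0035,-.0015])
bx=np.array([.5078,.0857]);q=lambda v:[v[0],v[1],b]
cz=p[2]-.0122+.005
T=[tile(r('t5'),'top',255,197,[(C,q(p),cz,Y),(h,q(p),cz,Y)]),
 tile(r('top0'),'top',255,199,[(C,q(bx),.035,G),(h,q(bx),.035,G)]),
 tile(r('s5'),'scene',269,196,[(C,q(p[:2]+d),cz,Y),(h,q(p[:2]+d),cz,Y)]),
 tile(r('scene0'),'scene',269,200,[(C,q(bx+d),.035,G),(h,q(bx+d),.035,G)])]
cv2.imwrite("pics/g6.png",np.vstack([np.hstack(T[:2]),np.hstack(T[2:])]))
E
```

```text
(no output)
```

View pics/g6.png

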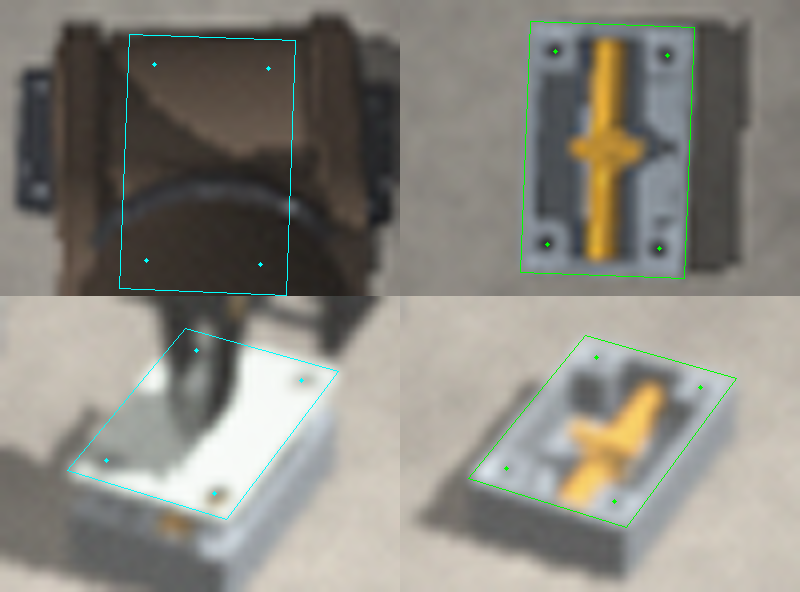

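With the same small scene-camera bias applied, both outlines fit their pictures: cover holes at (301,380) and (215,494), box holes on the green dots. So the four holes line up within about 1 mm, at 19.5 mm above the rim. Hand in.

```bash
python3 go.py .5075 .0857 .0672 -1.8; python3 -c "
from rig import sign_off
print(sign_off())"
```

```text
t 17.43 pos [0.5074 0.0857 0.0667] phi -1.82 tilt [-0.0001 -0.    ]
 turn [ 0.      0.0001 -0.0003] shift now [ 0.0001  0.     -0.0005] shift after turn [ 0.0001  0.     -0.0005]
 F [ 0.25  0.19 -0.69] w 0.0138 gf 40.0 q6 1.64
the job is handed in; nothing more can be done
None
```

Job handed in at 17.4 s: the small cover is set on its box and released, and the large cover is held level about 19.5 mm above its own box's rim, holes lined up to within about 1 mm by my camera measurements.

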